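# Hang the freshly oiled board on the rail with the S-hook

### The arm

A 6-joint arm with a two-finger parallel gripper is mounted at the origin on a cart in front of the work surface, level with it; the furniture and walls round the work are solid. World frame = base frame: x ahead of the robot, y to its left, z up, the work surface at z = 0. Lengths are in m, angles in degrees, forces in N, time in s.
With the tool pointing down it reaches from about 0.4 to 0.825 m from the base axis. Payload 7 kg.
Tool frame: the origin (TCP) lies between the finger pads; the fingertips stand 25 mm ahead of it and the grasp point (between the pads) lies 6 mm ahead of it; z points along the fingers, y is the line along which they close (so a half turn about z gives the same grasp; the last joint's range is limited). The gripper opens to 88 mm and grips with 3 to 60 N. Pads are 19 mm wide; open, the fingers measure 130 mm over their backs; the gripper's body (78 mm by 193 mm) begins 47 mm behind the grasp point.
Start: joints at [92.137, 20.546, 0.682, 0, -70.136, -16.507], TCP at [0.168, 0.654, 0.252] pointing down, gripper open.
Joint ranges: [-176.03, 176.03], [-82.01, 121.73], [-58.28, 71.71], [-173.87, 95.51], [-174.79, -0.11], [-173.66, 173.66]. Speed limits (degrees/s): [136.94, 136.94, 172.46, 180, 180, 180].

### API

Orientations are given as [roll, pitch, yaw] about the fixed x, y, z axes, in that order (R = Rz(yaw) Ry(pitch) Rx(roll)).
In Python, from plant import r gives the robot as it stands.
- The arm moves only by the shell command python3 -m crank 'ROWS' [FORCE]. ROWS is JSON, a list of rows, each a list of 3 entries, a list of its own where there are three numbers: the turn, a rotation vector about the tool's x, y, z in degrees, then the shift along the tool's x, y, z in cm, then the closure, from -1 (fully open) to 1 (shut). In form: [[[wx, wy, wz], [dx, dy, dz], fingers], ...]. A call has 1 to 8 rows; each row shifts and turns the commanded pose from where the row before left it, along the tool's axes as they then stand; what a row does not reach is not made up. A row lasts 1/10 s, in which the tool goes at most 50 mm and 8.59 degrees, less where a joint would pass 70% of its speed; a pose out of reach is approached as far as the arm can. A call with a gripper value outside its range is refused whole. The fingers move at their own pace and stop on an object; FORCE is the grip in N (left out, the last holds). Time passes only in rows, so rows that do not move let the fingers close. It gives the time, the measured TCP pose, the force, the opening and the grip force at its end, in the units of the state.
- r.get_state(): the state, without advancing time (a new reading comes with each control period).
- r.capture(name): name is "side" or "top"; returns a dict with "color" (400x640x3 uint8, red, green, blue), "range_z" (400x640 float32, m along the optical axis (not along the pixel's ray), 0 where there is no reading), "intrinsics" (3x3 intrinsics, pixels), "world_from_camera" (4x4, takes a point from camera to world coordinates). Camera axes: x right, y down, z forward; pixel columns grow to the right and rows downward; lengths in m; the calibration is good to about 2 mm. A picture is of the moment at which its call begins.
- r.close_job(): hands the job in; it is judged then, once.
The state is a dict: "time_s": time; "joints": joint angles; "qd": joint speeds; "joint_torque": joint torques, N m; "tcp_pos": TCP position; "eef_rot": TCP orientation; "contact_force": force on the tool from outside, world axes, zero at the start; "moment": the same for the moment, N m; "gripper_width": finger opening in m; "gripper_force": force on a finger pad.
Only numpy, scipy, OpenCV 4.12 (cv2) and the standard library are available. Lean on these libraries where they do the work, as an engineer would, in place of code of your own. Each camera call takes 0.05 s, during which the arm holds its last target. There are 200 camera calls.

### The job

The little dark paddle board in the drying stand has just been oiled, so do not touch it with the gripper. Take the S-hook off the utensil rail, pass its small lower bend through the hole in the board's handle, lift the board out of the stand on the hook and hang the hook back on the rail's bar with the board on it, so that the board hangs free and comes to rest. Leave the tumbler, the espresso cup and the lemon where they are, and do not tip over or drop the board.

Things in the scene. Friction and masses are not known exactly. Their poses are not given: they have to be found in the camera images.
- board: Loose dark wooden paddle board, about 140 g, 8 mm thick, standing on edge in the stand, handle up: blade 104 mm wide and 100 mm high, then a handle with a round end (44 mm across), 150 mm high in all. Origin: middle of its lower edge. x = normal of its faces, y = across its width, z = up to the handle. It must not be touched by the gripper. Front and back are alike.
- board_hole (a point): Centre of the round hole right through the handle of the board: 24 mm across, 128 mm above the board's lower edge, axis along the board's x; 10 mm of wood above it (handle top 22 mm above this point). Axes as the board's.
- stand: Fixed beech drying stand, foot 100 x 130 x 16 mm, origin at the centre of its underside. Two rows of four 9 mm dowels, which end 66 mm above the worktop, make three slots across x; the board stands on the foot (16 mm up) in the middle slot, 12 mm wide, and may lean about 4 degrees in it. The slots run along the stand's y. It may stand left or right of the rail.
- rail: Fixed utensil rail. Beech foot 100 x 260 x 16 mm, origin at the centre of its underside; two 11 mm steel posts at y = -115 and +115 mm carry a round bar of 8 mm diameter along the rail's y. The posts end at the bar (balls of 15 mm).
- rail_bar (a point): Middle of the rail's bar, on its axis, 275 mm above the worktop. y runs along the bar, z up, axes as the rail's; at yaw 0 its x points away from the robot.
- hook: Loose steel S-hook, 60 g, 5 mm wire, hanging on the bar. Origin: middle of its straight shank with a black grip sleeve, 11 x 11 x 40 mm; take its two flat sides that face +-y. The S lies in its x-z plane, z up as it hangs (loaded or not, within some degrees). The shank leans 28.5 degrees: from (x, z) = (-14, 25) down to (14, -25) mm. A gripper that comes down along it, tilted as much, clears the bar.
- hook_seat (a point): Top of the inside of the hook's large upper bend, at (3, 0, 51) mm in the hook's axes; 4 mm above the bar's axis when hung. This bend runs from the shank's upper end over the top to a blunt end at (22, 0, 32), inner width 33 mm, mouth to +x and down: the hook leaves the bar some 9 mm straight up, then along its leaning shank, and goes back on the same way reversed.
- hook_bowl (a point): Bottom of the inside of the hook's small lower bend, at (3, 0, -41) mm in the hook's axes, where the wood above the hole rests: the top of the hole is here when hung. The wire's underside is 5 mm below.
- hook_tip (a point): Tip of the lower bend, centre of its 6 mm ball, at (-9.5, 0, -33) mm in the hook's axes, pointing up. The bend's inner width is 20 mm; its height from underside to top of the tip is 17 mm. With the hook as it hangs it enters a hole in an upright plate by a move towards the hook's -x; raise it then.
- tumbler: Glass tumbler, 76 mm wide, 86 mm high, origin under its centre. Bystander.
- espresso_cup: Small green-lined cup, 60 x 87 x 50 mm, origin under its centre. Bystander.
- lemon: Lemon, 78 x 55 x 56 mm, origin under its centre. Bystander.

How it is judged:
By the outcome, as a careful person would: the job done as asked, in the order asked, and still so for the second after the job is handed in, with the robot touching nothing.
It also fails if it takes over 72 s, if anything falls off the work surface, if the arm or the gripper's body presses on something with over 40 N, if the wrist force passes 120 N, or if a joint passes its speed limit or range.

## Working session

There is one attempt and no reset: what is moved stays moved. The work goes in short steps, Python scripts to look and compute and a shell command to move; the robot and the scene stay as the last step left them, time stands still between calls to the robot, and variables do not carry over. Pictures are saved under pics/ and viewed, at most 10 in all, crops included, and the job is handed in when it is done.

```bash
mkdir -p pics; ls
python3 - <<'E'
from plant import r
import cv2,numpy as np
s=r.get_state();print({k:np.round(v,3).tolist() for k,v in s.items()})
for n in("side","top"):
    c=r.capture(n);np.savez(f"{n}0.npz",**c);cv2.imwrite(f"pics/{n}0.png",c["color"][...,::-1])
    print(n,c["intrinsics"].round(1).tolist(),c["world_from_camera"].round(3).tolist())
E
```

```text
pics
{'time_s': 0.0, 'joints': [92.138, 20.59, 0.633, -0.021, -70.135, -16.508], 'qd': [0.048, -0.092, -0.072, 0.076, -0.064, -0.041], 'joint_torque': [-0.001, -58.271, 29.307, 6.998, 0.007, -0.0], 'tcp_pos': [0.167, 0.653, 0.251], 'eef_rot': [179.907, -0.007, -14.378], 'contact_force': [0.865, 0.733, 0.021], 'moment': [-0.003, -0.04, -0.005], 'gripper_force': 0.0, 'gripper_width': 0.088}
side [[363.1, 0.0, 320.8], [0.0, 363.1, 203.7], [0.0, 0.0, 1.0]] [[0.268, -0.649, 0.712, -0.217], [-0.963, -0.192, 0.187, -0.231], [0.015, -0.736, -0.676, 0.813], [0.0, 0.0, 0.0, 1.0]]
top [[427.3, 0.0, 320.6], [0.0, 427.3, 206.9], [0.0, 0.0, 1.0]] [[0.018, -0.988, 0.156, 0.262], [-1.0, -0.016, 0.017, -0.087], [-0.015, -0.156, -0.988, 1.387], [0.0, 0.0, 0.0, 1.0]]
```

View pics/side0.png

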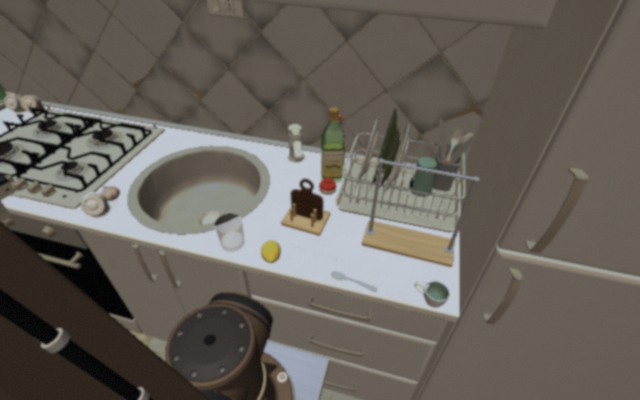

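View pics/top0.png

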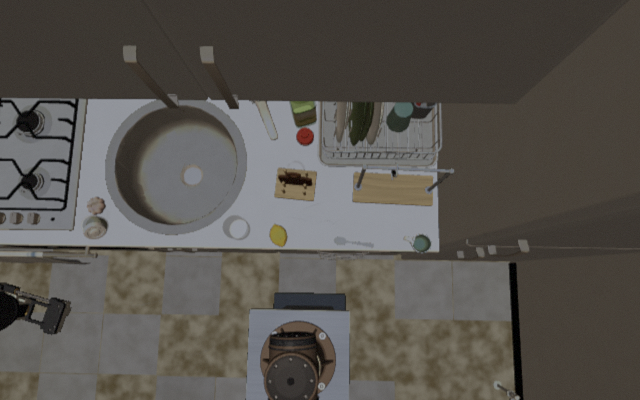

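Side view: stand with board at (306,200), rail foot (408,242), bar from (375,162) to (478,178), tumbler (230,230), lemon (271,250), cup (435,293). Top view: board (295,180), rail foot (393,189), hook near (393,173). I'll zoom into the details.

```bash
cat > h.py <<'E'
import numpy as np,cv2
def load(n): return dict(np.load(n+".npz"))
def ray(c,u,v):
    T=c["world_from_camera"];d=np.linalg.inv(c["intrinsics"])@np.array([u,v,1.]);return T[:3,3],T[:3,:3]@d
def onplane(c,u,v,z):
    o,d=ray(c,u,v);return o+d*(z-o[2])/d[2]
def tri(c1,p1,c2,p2):
    o1,d1=ray(c1,*p1);o2,d2=ray(c2,*p2)
    t=np.linalg.lstsq(np.c_[d1,-d2],o2-o1,rcond=None)[0]
    a,b=o1+d1*t[0],o2+d2*t[1];return (a+b)/2,np.linalg.norm(a-b)
def proj(c,p):
    T=np.linalg.inv(c["world_from_camera"]);q=T[:3,:3]@np.array(p)+T[:3,3];q=c["intrinsics"]@q;return q[:2]/q[2]
def pts(c):
    z=c["range_z"];v,u=np.mgrid[:z.shape[0],:z.shape[1]];K=c["intrinsics"]
    P=np.stack([(u-K[0,2])*z/K[0,0],(v-K[1,2])*z/K[1,1],z],-1);T=c["world_from_camera"]
    W=P@T[:3,:3].T+T[:3,3];W[z==0]=np.nan;return W
E
python3 - <<'E'
from h import *
a=load("side0");b=load("top0")
A=cv2.resize(a["color"][150:270,270:490],None,fx=3.6,fy=3.6,interpolation=cv2.INTER_CUBIC)[...,::-1]
B=cv2.resize(b["color"][150:215,265:465],None,fx=4,fy=4,interpolation=cv2.INTER_CUBIC)[...,::-1]
cv2.imwrite("pics/A.png",A[:,:800]);cv2.imwrite("pics/B.png",B)
for c,n,w in((a,"side",(355,220,465,265)),(b,"top",(345,165,440,210)),(b,"topstand",(270,160,322,206)),(a,"sidestand",(275,195,335,235))):
    x0,y0,x1,y1=w;h=cv2.cvtColor(c["color"],cv2.COLOR_RGB2HSV)[y0:y1,x0:x1]
    m=cv2.inRange(h,(8,60,110),(25,255,255));k=max(cv2.findContours(m,0,2)[0],key=cv2.contourArea)
    R=cv2.minAreaRect(k);P=cv2.boxPoints(R)+[x0,y0]
    W=np.array([onplane(c,u,v,.016) for u,v in P]);print(n,P.round(1).tolist(),W[:,:2].round(3).tolist(),W.mean(0).round(4))
for c in(a,b):
    W=pts(c);m=(W[...,2]>.2)&(W[...,2]<.32)&(W[...,0]<.8)&(W[...,0]>.2)&(abs(W[...,1])<.6)
    print(m.sum(),np.nanmin(W[m],0),np.nanmax(W[m],0))
E
```

```text
side [[362.0, 244.2], [368.1, 219.2], [457.1, 240.9], [451.1, 265.9]] [[0.489, -0.171], [0.595, -0.17], [0.58, -0.438], [0.48, -0.422]] [ 0.536  -0.2999  0.016 ]
top [[352.3, 201.4], [353.8, 172.2], [433.1, 176.0], [431.7, 205.3]] [[0.499, -0.166], [0.596, -0.17], [0.587, -0.43], [0.49, -0.423]] [ 0.5432 -0.2972  0.016 ]
topstand [[274.4, 196.6], [277.5, 167.6], [316.1, 171.6], [313.0, 200.6]] [[0.511, 0.088], [0.608, 0.082], [0.596, -0.046], [0.499, -0.038]] [0.5537 0.0214 0.016 ]
sidestand [[281.2, 223.8], [287.8, 200.7], [329.0, 212.4], [322.4, 235.5]] [[0.501, 0.082], [0.606, 0.098], [0.59, -0.046], [0.489, -0.052]] [0.5464 0.0205 0.016 ]
7555 [ 0.31194146 -0.59998482  0.20002674] [0.79965128 0.02152691 0.31999442]
3157 [ 0.31761109 -0.59896837  0.20001864] [ 0.76135195 -0.12694217  0.31995421]
```

View pics/A.png

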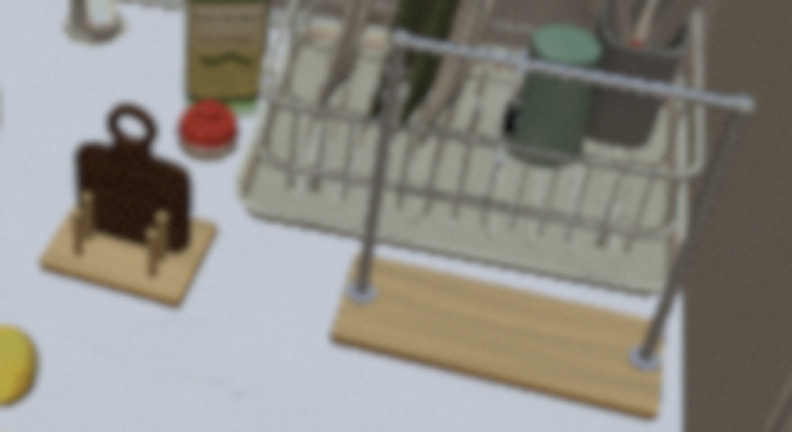

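View pics/B.png

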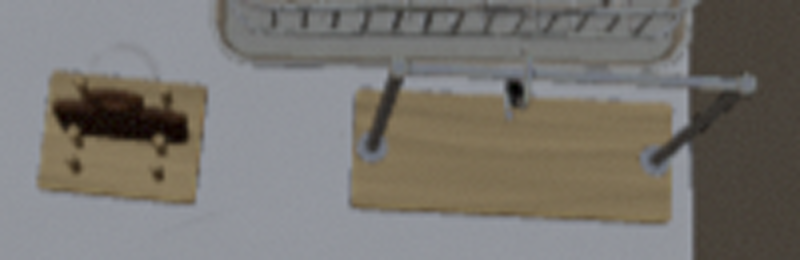

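Side crop: bar balls at full-image (381.1,160.6) and (477.2,178.6), the hook's sleeve near (412,183) and the handle hole at (306.4,185). Top crop: balls (364.7,166.7) and (452,171), sleeve (394,173), handle (293,175).

Run:
```python
from h import *
a=load("side0");b=load("top0")
for n,p,q in(("L",(381.1,160.6),(364.7,166.7)),("R",(477.2,178.6),(452,171)),("slv",(412,183),(394,173.2))):
    print(n,tri(a,p,b,q))
# bar by rays on z=.275
for c,p in((a,((381.1,160.6),(477.2,178.6))),(b,((364.7,166.7),(452,171)))): print("z275",[onplane(c,*x,.275).round(4).tolist() for x in p])
for c,w in((a,(402,178,420,190)),(b,(385,167,403,182))):
    x0,y0,x1,y1=w;g=cv2.cvtColor(c["color"],cv2.COLOR_RGB2GRAY)[y0:y1,x0:x1];m=(g<70).astype(np.uint8)
    v,u=np.nonzero(m);print("dark",len(u),u.mean()+x0,v.mean()+y0);print(g)
    W=pts(c)[y0:y1,x0:x1][m>0];print(np.nanmedian(W,0),W[:8].round(3).tolist())
# board
for c,w in((a,(285,170,332,222)),(b,(272,165,320,192))):
    x0,y0,x1,y1=w;k=c["color"][y0:y1,x0:x1].astype(int);m=(k.max(-1)<75)
    W=pts(c)[y0:y1,x0:x1][m];W=W[np.isfinite(W).all(1)&(W[:,2]>.03)]
    C=np.median(W,0);D=W-C;D=D[(abs(D[:,0])<.03)];U,S,V=np.linalg.svd(D-D.mean(0),full_matrices=False)
    print("board",len(W),C,W.min(0),W.max(0),"normal",V[2],S)
```

```text
L (array([ 0.54908363, -0.18403227,  0.27394895]), np.float64(0.0007821776052358319))
R (array([ 0.5402408 , -0.41582864,  0.27556095]), np.float64(0.0012625660128023756))
slv (array([ 0.54441914, -0.2702897 ,  0.22465478]), np.float64(0.0018566887103234596))
z275 [[0.5477, -0.1845, 0.275], [0.5412, -0.4167, 0.275]]
z275 [[0.5487, -0.1836, 0.275], [0.5404, -0.4153, 0.275]]
dark 43 412.7674418604651 182.81395348837208
[[142 140 149 153 154 154 153 148 129 105  88  90  82  74  69  70  72  71]
 [134 137 146 153 153 153 152 141 114  84  72  73  71  69  69  71  69  72]
 [124 132 143 150 153 152 150 134 101  65  54  55  61  65  69  70  73  71]
 [114 127 143 150 152 152 145 121  82  48  39  48  58  68  70  70  71  72]
 [113 127 143 150 150 149 141 109  66  36  32  51  64  68  71  72  72  74]
 [114 132 145 151 149 147 135 104  58  29  37  58  70  71  73  72  72  75]
 [119 136 146 150 150 144 131  98  52  24  36  58  70  72  71  72  73  76]
 [122 138 147 149 147 142 125  89  51  21  40  58  66  69  74  75  76  75]
 [121 134 138 144 146 141 124  92  55  41  46  60  69  73  75  76  76  76]
 [11
[... 1559 characters left out ...]
1 110 112 110 108 109 109 110 110 110 110 107 109 109 111 108]]
[ 0.54136264 -0.26503658  0.24205209] [[0.554, -0.264, 0.224], [0.553, -0.266, 0.227], [0.553, -0.269, 0.227], [0.549, -0.263, 0.23], [0.547, -0.264, 0.24], [0.547, -0.267, 0.239], [0.549, -0.271, 0.232], [0.545, -0.262, 0.236]]
board 625 [0.54896028 0.01574199 0.0835352 ] [ 0.54145348 -0.03195906  0.03041087] [0.55578076 0.06371905 0.16349381] normal [-9.95936045e-01  9.00631769e-02  1.35001048e-04] [0.72019067 0.64112415 0.03323581]
board 293 [0.55230633 0.01683582 0.09710821] [ 0.52379191 -0.03349134  0.03018748] [0.58813499 0.06861718 0.16898391] normal [-0.99816304  0.05937524  0.01204651] [0.63369504 0.46122739 0.0751425 ]
```

```bash
cat >> h.py <<'E'
from scipy.spatial.transform import Rotation as Ro
S28=np.radians(28.5);UP=np.array([-np.sin(S28),0,np.cos(S28)])
def hookR(yaw): return Ro.from_euler("z",yaw,degrees=True)
def toolR(yaw,tilt=28.5):   # tool y = -hook y, z down the shank
    return hookR(yaw)*Ro.from_euler("y",-tilt,degrees=True)*Ro.from_euler("x",180,degrees=True)
def tcp(hook,yaw,s=.019): return np.array(hook)+hookR(yaw).apply(UP*s)
def delta(pos,R):
    from plant import r
    s=r.get_state();R0=Ro.from_euler("xyz",s["eef_rot"],degrees=True)
    w=(R0.inv()*R).as_rotvec(degrees=True);d=np.array(pos)-s["tcp_pos"]
    print("t",round(s["time_s"],2),"at",np.round(s["tcp_pos"],4),np.round(s["eef_rot"],2),"turn",w.round(2),"| shift cm now",(R0.inv().apply(d)*100).round(2),"after turn",(R.inv().apply(d)*100).round(2))
    print("  F",np.round(s["contact_force"],2),"w",round(float(s["gripper_width"]),4),"gf",round(float(s["gripper_force"]),1))
E
python3 - <<'E'
from h import *
a=load("side0")
k=a["color"][172:200,292:322].max(-1);print(k)
print(onplane(a,306.4,185,.144))
R=toolR(-2);print(R.as_matrix().round(3).tolist())
delta([.50,.2,.36],Ro.from_euler("xyz",[180,0,-2],degrees=True))
print(tcp([.5425,-.269,.228],-2),tcp([.5425,-.269,.228],-2,.139))
E
```

```text
[[209 209 208 208 208 209 208 207 209 210 210 209 209 209 209 210 209 208
  209 208 207 208 208 208 207 208 206 200 174 139]
 [209 209 209 210 208 209 209 209 209 209 208 210 209 210 210 209 210 209
  210 209 208 209 208 208 208 209 207 199 175 138]
 [209 209 209 209 209 210 209 208 209 209 209 210 210 209 210 208 210 209
  209 209 208 209 208 209 209 208 207 201 177 137]
 [209 209 209 210 209 208 210 209 208 208 208 209 210 209 209 208 209 209
  209 208 207 210 209 209 208 208 209 202 179 136]
 [209 209 209 211 209 208 208 209 209 209 208 208 206 207 208 207 208 209
  209 209 209 209 209 208 209 209 208 204 182 143]
 [210 208 210 208 209 210 209 208 208 206 200 194 191 190 193 197 204 206
  206 209 208 208 208 209 209 208 208 206 188 149]
 [209 209 208 209 208 209 209 208 204 192 176 159 150 149 154 168 181 194
  201 206 208 208 209 208 209 208 208 206 191 158]
 [210 209 210 208 209 209 209 203 190 164 133 111 103 102 110 120 138 159
  184 199 205 209 209 208 209 209 209 205 189 160]
 [209 210 209 210 209 209 207 194 166 126  95  78  73  74  75  83  97 118
  147 178 196 206 208 210 
[... 2094 characters left out ...]
  41
   41  41  41  42  44  44  47  53  57  69  85 112]
 [ 55  44  38  42  42  42  41  41  40  41  44  41  39  41  43  44  44  44
   43  44  44  41  41  43  45  47  48  52  62  84]
 [ 59  42  40  39  40  38  38  39  40  38  36  37  39  40  41  39  42  45
   39  44  43  43  44  44  42  44  44  45  50  69]]
[0.55238362 0.01588188 0.144     ]
[[0.878, -0.035, 0.477], [-0.031, -0.999, -0.017], [0.477, 0.0, -0.879]]
t 0.1 at [0.1674 0.6535 0.2507] [ 1.7991e+02 -1.0000e-02 -1.4370e+01] turn [  0.09   0.   -12.37] | shift cm now [ 43.48  35.69 -10.87] after turn [ 34.82  44.16 -10.93]
  F [-1.15 -0.46 -0.59] w 0.0875 gf 0.0
[ 0.53343951 -0.2686836   0.24469753] [ 0.47621534 -0.26668529  0.35015558]
```

```bash
python3 -m crank '[[[0,0,-6.2],[0,0,-1.5],-1],[[0,0,-6.2],[0,0,-1.5],-1],[[0,0,0],[2.2,2.8,-1],-1],[[0,0,0],[2.2,2.8,-1],-1],[[0,0,0],[2.2,2.8,-1],-1],[[0,0,0],[2.2,2.8,-1],-1],[[0,0,0],[2.2,2.8,-1],-1],[[0,0,0],[2.2,2.8,-1],-1]]'
python3 -m crank '[[[0,0,0],[2.2,2.8,-0.5],-1],[[0,0,0],[2.2,2.8,-0.5],-1],[[0,0,0],[2.2,2.8,0],-1],[[0,0,0],[2.2,2.8,0],-1],[[0,0,0],[2.2,2.8,0],-1],[[0,0,0],[2.2,2.8,0],-1],[[0,0,0],[2.2,2.8,0],-1],[[0,0,0],[2.2,2.8,0],-1]]'
python3 - <<'E'
from h import *
delta([.4762,-.2667,.3502],toolR(-2))
E
```

```text
time_s: 0.9
tcp_pos: [0.2942, 0.48, 0.3416]
eef_rot: [180.0, 0.0, -2.0]
contact_force: [1.5, -0.2, 1.1]
gripper_width: 0.0878
gripper_force: 0.0
time_s: 1.7
tcp_pos: [0.4623, 0.2501, 0.3514]
eef_rot: [180.0, 0.0, -2.0]
contact_force: [0.4, 1.2, 0.4]
gripper_width: 0.0873
gripper_force: 0.0
t 1.7 at [0.4623 0.2501 0.3514] [ 1.7999e+02  2.0000e-02 -1.9600e+00] turn [-0.   28.52  0.04] | shift cm now [ 3.15 51.6   0.13] after turn [ 2.75 51.6   1.63]
  F [0.4  1.21 0.38] w 0.0873 gf 0.0
```

```bash
python3 -m crank '[[[0,7.13,0],[0,3,0],-1],[[0,7.13,0],[0,3,0],-1],[[0,7.13,0],[0,3,0],-1],[[0,7.13,0],[0,3,0],-1],[[0,0,0],[0,4,0],-1],[[0,0,0],[0,4,0],-1],[[0,0,0],[0,4,0],-1],[[0,0,0],[0,4,0],-1]]'
python3 -m crank '[[[0,0,0],[0.5,4,0],-1],[[0,0,0],[0.5,4,0],-1],[[0,0,0],[0.5,4,0],-1],[[0,0,0],[0.5,4,0],-1],[[0,0,0],[0.5,4,0],-1],[[0,0,0],[0,0,0],-1]]'
python3 - <<'E'
from h import *
delta([.4762,-.2667,.3502],toolR(-2))
E
```

```text
time_s: 2.5
tcp_pos: [0.4513, -0.0297, 0.3517]
eef_rot: [-180.0, -28.6, -1.9]
contact_force: [1.5, 0.3, -0.5]
gripper_width: 0.0876
gripper_force: 0.0
time_s: 3.1
tcp_pos: [0.467, -0.2342, 0.3634]
eef_rot: [180.0, -28.5, -2.4]
contact_force: [0.2, -0.4, -0.8]
gripper_width: 0.0876
gripper_force: 0.0
t 3.1 at [ 0.467  -0.2342  0.3634] [179.97 -28.48  -2.37] turn [ 0.2   0.02 -0.32] | shift cm now [0.3  3.21 1.66] after turn [0.28 3.22 1.65]
  F [ 0.2  -0.35 -0.81] w 0.0876 gf 0.0
```

```bash
python3 -m crank '[[[0,0,0],[0.3,3.2,0],-1],[[0,0,0],[0,0,2],-1],[[0,0,0],[0,0,2],-1],[[0,0,0],[0,0,2],-1],[[0,0,0],[0,0,0],-1]]'
python3 - <<'E'
from h import *
from plant import r
delta(tcp([.5425,-.269,.228],-2),toolR(-2))
im=[]
for n,(x,y) in(("side",(355,120)),("top",(345,110))):
    c=r.capture(n);np.savez(n+"1.npz",**c);im.append(cv2.resize(c["color"][y:y+100,x:x+130,::-1],None,fx=3,fy=3,interpolation=cv2.INTER_CUBIC))
cv2.imwrite("pics/p1.png",np.hstack(im))
E
```

```text
time_s: 3.6
tcp_pos: [0.4967, -0.2613, 0.3089]
eef_rot: [-179.9, -28.2, -2.0]
contact_force: [-0.3, -0.3, -0.7]
gripper_width: 0.0875
gripper_force: 0.0
t 3.6 at [ 0.4967 -0.2613  0.3089] [-179.89  -28.22   -2.02] turn [-0.1   0.28 -0.02] | shift cm now [0.22 0.62 7.4 ] after turn [0.18 0.61 7.4 ]
  F [-0.29 -0.26 -0.69] w 0.0875 gf 0.0
```

View pics/p1.png

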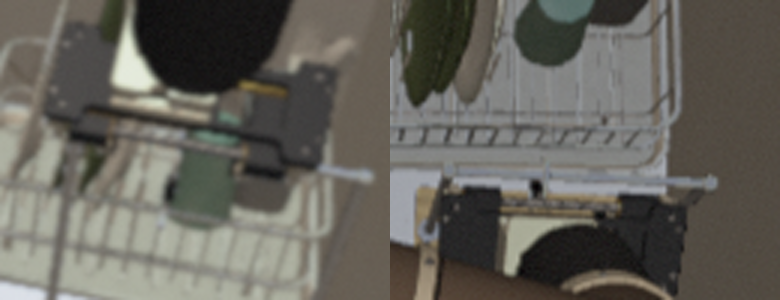

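The bar passes beyond the open fingers, with the hook's sleeve (top, crop 537,187) between them. I'll go down along the shank.

```bash
python3 -m crank '[[[0,0.2,0],[0.2,0.6,0],-1],[[0,0,0],[0,0,1.2],-1],[[0,0,0],[0,0,1.2],-1],[[0,0,0],[0,0,1.2],-1],[[0,0,0],[0,0,1.2],-1],[[0,0,0],[0,0,1.2],-1],[[0,0,0],[0,0,1.2],-1],[[0,0,0],[0,0,0],-1]]'
python3 - <<'E'
from h import *
delta(tcp([.5425,-.269,.228],-2),toolR(-2))
E
```

```text
time_s: 4.5
tcp_pos: [0.5336, -0.269, 0.2475]
eef_rot: [-179.9, -28.5, -2.0]
contact_force: [-0.7, -0.4, 0.5]
gripper_width: 0.088
gripper_force: 0.0
t 4.5 at [ 0.5336 -0.269   0.2475] [-179.94  -28.53   -1.99] turn [-0.06 -0.03  0.01] | shift cm now [-0.15 -0.03  0.24] after turn [-0.15 -0.03  0.24]
  F [-0.75 -0.39  0.49] w 0.088 gf 0.0
```

```bash
python3 -m crank '[[[0,0,0],[-0.1,0,0.2],-1],[[0,0,0],[0,0,0],-0.2],[[0,0,0],[0,0,0],0.4],[[0,0,0],[0,0,0],1],[[0,0,0],[0,0,0],1],[[0,0,0],[0,0,0],1],[[0,0,0],[0,0,0],1],[[0,0,0],[0,0,0],1]]' 35
python3 - <<'E'
from h import *
delta(tcp([.5425,-.269,.228],-2),toolR(-2))
from plant import r
for n in("side","top"): np.savez(n+"2.npz",**r.capture(n))
E
```

```text
time_s: 5.3
tcp_pos: [0.5337, -0.2693, 0.2478]
eef_rot: [180.0, -28.7, -2.0]
contact_force: [0.1, -0.7, 0.0]
gripper_width: 0.0372
gripper_force: 0.0
t 5.3 at [ 0.5337 -0.2693  0.2478] [180.   -28.72  -1.97] turn [-0.01 -0.22  0.03] | shift cm now [-0.18 -0.06  0.26] after turn [-0.18 -0.06  0.26]
  F [ 0.12 -0.7   0.04] w 0.0372 gf 0.0
```

```bash
python3 -m crank '[[[0,0,0],[0,0,0],1],[[0,0,0],[0,0,0],1],[[0,0,0],[0,0,0],1],[[0,0,0],[0,0,0],1],[[0,0,0],[0,0,0],1],[[0,0,0],[0,0,0],1],[[0,0,0],[0,0,0],1],[[0,0,0],[0,0,0],1]]'
python3 - <<'E'
from h import *
delta(tcp([.5425,-.269,.228],-2),toolR(-2))
E
```

```text
time_s: 6.2
tcp_pos: [0.5337, -0.2692, 0.2478]
eef_rot: [-180.0, -28.7, -2.0]
contact_force: [-0.4, 0.3, -1.1]
gripper_width: 0.0107
gripper_force: 35.0
t 6.2 at [ 0.5337 -0.2692  0.2478] [-180.    -28.72   -1.97] turn [-0.02 -0.22  0.03] | shift cm now [-0.17 -0.05  0.26] after turn [-0.17 -0.05  0.26]
  F [-0.38  0.32 -1.07] w 0.0107 gf 35.0
```

```bash
python3 -m crank '[[[0,0,0],[0.12,0,-0.22],1],[[0,0,0],[0.12,0,-0.22],1],[[0,0,0],[0.12,0,-0.22],1],[[0,0,0],[0.1,0,-0.18],1],[[0,0,0],[0,0,0],1],[[0,0,0],[0,0,-1],1],[[0,0,0],[0,0,-1],1],[[0,0,0],[0,0,-1],1]]'
python3 - <<'E'
from h import *
delta(tcp([.5425,-.269,.228],-2),toolR(-2))
E
```

```text
time_s: 7.0
tcp_pos: [0.5189, -0.2688, 0.2848]
eef_rot: [180.0, -28.7, -2.0]
contact_force: [0.2, -0.1, -0.4]
gripper_width: 0.0103
gripper_force: 35.0
t 7.0 at [ 0.5189 -0.2688  0.2848] [179.99 -28.75  -1.96] turn [-0.   -0.25  0.04] | shift cm now [-0.65 -0.06  4.21] after turn [-0.64 -0.06  4.22]
  F [ 0.17 -0.05 -0.38] w 0.0103 gf 35.0
```

```bash
python3 -m crank '[[[0,0,0],[0,0,-2],1],[[0,0,0],[0,0,-2],1],[[0,0,0],[0,0,-2.5],1],[[0,0,0],[0,0,-2.5],1],[[0,0,0],[0,0,0],1]]'
cat >> h.py <<'E'
H_T=np.array([-.0017,0,.0216])
def go(hook,yaw):
    R=toolR(yaw,28.73);delta(np.array(hook)-R.apply(H_T),R)
def hooknow():
    from plant import r
    s=r.get_state();R0=Ro.from_euler("xyz",s["eef_rot"],degrees=True);return np.array(s["tcp_pos"])+R0.apply(H_T)
HOLE=np.array([.552,.016,.144])
def rel(x,z,yaw=-5.2): go(HOLE+hookR(yaw).apply([x,0,z]),yaw)
E
python3 - <<'E'
from h import *
print(hooknow());rel(.04,.138);rel(.04,.038)
E
```

```text
time_s: 7.5
tcp_pos: [0.4758, -0.2679, 0.3678]
eef_rot: [179.8, -29.1, -1.9]
contact_force: [0.1, 0.1, -0.7]
gripper_width: 0.0107
gripper_force: 35.0
[ 0.48480469 -0.26826956  0.3481442 ]
t 7.5 at [ 0.4758 -0.2679  0.3678] [179.84 -29.12  -1.91] turn [-1.43 -0.39  2.88] | shift cm now [  5.33 -28.48  10.45] after turn [  3.95 -28.96   9.7 ]
  F [ 0.09  0.09 -0.73] w 0.0107 gf 35.0
t 7.5 at [ 0.4758 -0.2679  0.3678] [179.84 -29.12  -1.91] turn [-1.43 -0.39  2.88] | shift cm now [  0.46 -28.5   19.19] after turn [ -0.86 -28.96  18.47]
  F [ 0.09  0.09 -0.73] w 0.0107 gf 35.0
```

```bash
python3 -m crank '[[[-1.4,-0.3,2.9],[0,0,0],1],[[0,0,0],[0,-4,0],1],[[0,0,0],[0,-4,0],1],[[0,0,0],[0,-4,0],1],[[0,0,0],[0,-4,0],1],[[0,0,0],[0,-4,0],1],[[0,0,0],[0,-4,0],1],[[0,0,0],[0,-3,0],1]]'
python3 -m crank '[[[0,0,0],[0.8,-2,2],1],[[0,0,0],[0.8,0,2],1],[[0,0,0],[0.8,0,2],1],[[0,0,0],[0.8,0,2],1],[[0,0,0],[0.8,0,1.7],1],[[0,0,0],[0,0,0],1]]'
python3 - <<'E'
from h import *
print(hooknow());rel(.04,.038)
E
```

```text
time_s: 8.3
tcp_pos: [0.5, 0.0035, 0.3638]
eef_rot: [-179.8, -28.5, -5.2]
contact_force: [0.5, -0.4, -0.3]
gripper_width: 0.011
gripper_force: 35.0
time_s: 8.9
tcp_pos: [0.5836, 0.0138, 0.295]
eef_rot: [-179.9, -28.2, -5.3]
contact_force: [-0.9, -0.4, -1.3]
gripper_width: 0.0104
gripper_force: 35.0
[0.59233144 0.01305988 0.27514948]
t 8.9 at [0.5836 0.0138 0.295 ] [-179.93  -28.25   -5.28] turn [-0.04  0.48 -0.07] | shift cm now [-4.46  0.08  8.18] after turn [-4.53  0.07  8.15]
  F [-0.88 -0.41 -1.26] w 0.0104 gf 35.0
```

```bash
python3 -m crank '[[[0,0.4,0],[-0.75,0,1.36],1],[[0,0,0],[-0.75,0,1.36],1],[[0,0,0],[-0.75,0,1.36],1],[[0,0,0],[-0.75,0,1.36],1],[[0,0,0],[-0.75,0,1.36],1],[[0,0,0],[-0.75,0.1,1.36],1],[[0,0,0],[0,0,0],1],[[0,0,0],[0,0,0],1]]'
python3 - <<'E'
from h import *
from plant import r
print(hooknow());rel(.04,.038)
im=[]
for n,(x,y) in(("side",(270,140)),("top",(255,120))):
    c=r.capture(n);np.savez(n+"3.npz",**c);im.append(cv2.resize(c["color"][y:y+100,x:x+80,::-1],None,fx=5,fy=5,interpolation=cv2.INTER_CUBIC))
    h=hooknow();R=hookR(-5.2)
    for q in((0,0,0),(-.0095,0,-.033),(.003,0,-.046),(.014,0,-.025)): print(n,q,proj(c,h+R.apply(q)).round(1))
    print("hole",proj(c,HOLE))
cv2.imwrite("pics/p3.png",np.hstack(im))
E
```

```text
time_s: 9.7
tcp_pos: [0.583, 0.0128, 0.2047]
eef_rot: [-179.9, -28.8, -5.3]
contact_force: [-0.2, -0.1, -0.8]
gripper_width: 0.0109
gripper_force: 35.0
[0.59187829 0.01197932 0.18492117]
t 9.7 at [0.583  0.0128 0.2047] [-179.86  -28.84   -5.32] turn [-0.08 -0.11 -0.11] | shift cm now [-0.14 -0.04  0.25] after turn [-0.14 -0.04  0.25]
  F [-0.17 -0.08 -0.84] w 0.0109 gf 35.0
side (0, 0, 0) [311.5 165.6]
side (-0.0095, 0, -0.033) [310.3 176.5]
side (0.003, 0, -0.046) [311.9 177.5]
side (0.014, 0, -0.025) [313.2 169.8]
hole [306.32137852 185.07403504]
top (0, 0, 0) [294.2 158.7]
top (-0.0095, 0, -0.033) [294.7 164.7]
top (0.003, 0, -0.046) [295.5 161.8]
top (0.014, 0, -0.025) [295.4 156.4]
hole [293.88448937 175.6396175 ]
```

View pics/p3.png

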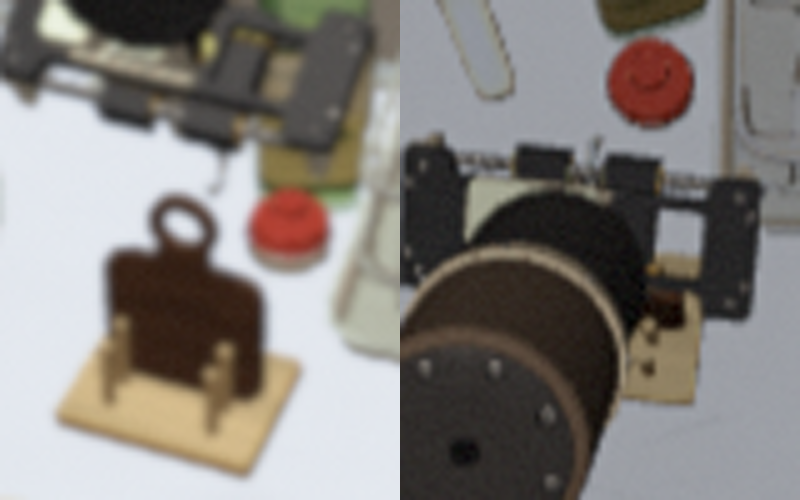

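Side view: lower bend at (313,177.6), about 1 px right of the prediction; the hole is at (306.6,184.6). I'll correct y by about 2 mm and z by 3 mm, then enter.

```bash
python3 -m crank '[[[0,0,0],[-0.15,-0.25,0.25],1],[[0,0,0],[0,0,0],1],[[0,0,0],[0,0,0],1]]'
python3 - <<'E'
from h import *
print(hooknow());rel(.04,.038);rel(-.003,.038)
E
```

```text
time_s: 10.1
tcp_pos: [0.5835, 0.0163, 0.2019]
eef_rot: [-179.8, -28.9, -5.3]
contact_force: [-0.1, -1.1, -0.6]
gripper_width: 0.0108
gripper_force: 35.0
[0.59241549 0.01554168 0.18218258]
t 10.1 at [0.5835 0.0163 0.2019] [-179.8   -28.88   -5.27] turn [-0.17 -0.15 -0.06] | shift cm now [-0.03  0.31  0.  ] after turn [-0.03  0.31  0.  ]
  F [-0.07 -1.08 -0.64] w 0.0108 gf 35.0
t 10.1 at [0.5835 0.0163 0.2019] [-179.8   -28.88   -5.27] turn [-0.17 -0.15 -0.06] | shift cm now [-3.79  0.31 -2.08] after turn [-3.8   0.31 -2.06]
  F [-0.07 -1.08 -0.64] w 0.0108 gf 35.0
```

Enter slowly: 2.7 cm first, check force, then the rest.

```bash
python3 -m crank '[[[0,0,0],[-0.4,0,-0.22],1],[[0,0,0],[-0.4,0,-0.22],1],[[0,0,0],[-0.4,0,-0.22],1],[[0,0,0],[-0.4,0,-0.22],1],[[0,0,0],[-0.4,0,-0.22],1],[[0,0,0],[-0.4,0,-0.22],1],[[0,0,0],[0,0,0],1]]'
python3 - <<'E'
from h import *
from plant import r
print(hooknow());rel(-.003,.038)
im=[]
for n,(x,y) in(("side",(270,140)),("top",(255,120))):
    c=r.capture(n);np.savez(n+"4.npz",**c);im.append(cv2.resize(c["color"][y:y+100,x:x+80,::-1],None,fx=5,fy=5,interpolation=cv2.INTER_CUBIC))
    h=hooknow();R=hookR(-5.2)
    for q in((-.0095,0,-.033),(.003,0,-.046)): print(n,q,proj(c,h+R.apply(q)).round(1))
cv2.imwrite("pics/p4.png",im[0])
E
```

```text
time_s: 10.8
tcp_pos: [0.5553, 0.0186, 0.201]
eef_rot: [-179.8, -28.8, -5.3]
contact_force: [-1.0, -0.1, -0.1]
gripper_width: 0.0109
gripper_force: 35.0
[0.56417217 0.01781234 0.18130469]
t 10.8 at [0.5553 0.0186 0.201 ] [-179.82  -28.82   -5.27] turn [-0.15 -0.09 -0.06] | shift cm now [-1.27  0.28 -0.78] after turn [-1.27  0.29 -0.78]
  F [-1.02 -0.11 -0.07] w 0.0109 gf 35.0
side (-0.0095, 0, -0.033) [305.7 183.1]
side (0.003, 0, -0.046) [307.4 184. ]
top (-0.0095, 0, -0.033) [292.9 174.2]
top (0.003, 0, -0.046) [293.7 171.2]
```

View pics/p4.png

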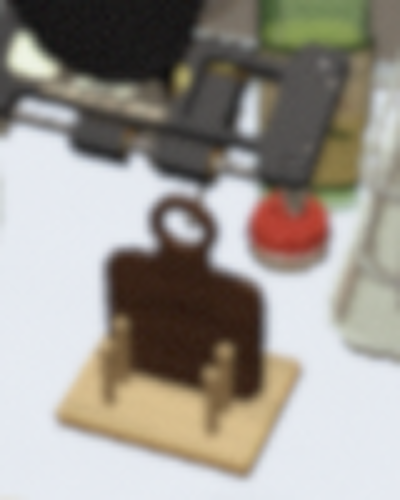

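Side view: the bend is visible through the hole around crop (192,217), slightly right of the hole's centre (184,222), with no contact force. I'll continue in.

```bash
python3 -m crank '[[[0,0,0],[-0.32,-0.1,-0.18],1],[[0,0,0],[-0.32,-0.1,-0.18],1],[[0,0,0],[-0.32,0,-0.18],1],[[0,0,0],[-0.32,0,-0.18],1],[[0,0,0],[0,0,0],1]]'
python3 - <<'E'
from h import *
from plant import r
print(hooknow());rel(-.003,.038)
im=[]
for n,(x,y) in(("side",(285,160)),):
    c=r.capture(n);np.savez(n+"5.npz",**c);im.append(cv2.resize(c["color"][y:y+50,x:x+50,::-1],None,fx=10,fy=10,interpolation=cv2.INTER_CUBIC))
    h=hooknow();R=hookR(-5.2)
    for q in((-.0095,0,-.033),(.003,0,-.046)): print(n,q,proj(c,h+R.apply(q)).round(1))
cv2.imwrite("pics/p5.png",im[0])
E
```

```text
time_s: 11.4
tcp_pos: [0.5415, 0.022, 0.2022]
eef_rot: [-179.8, -28.7, -5.3]
contact_force: [-0.2, 0.7, -0.5]
gripper_width: 0.011
gripper_force: 35.0
[0.55039446 0.02121279 0.18243133]
t 11.4 at [0.5415 0.022  0.2022] [-179.8   -28.74   -5.27] turn [-0.16 -0.01 -0.06] | shift cm now [-0.1   0.5  -0.01] after turn [-0.1   0.5  -0.01]
  F [-0.22  0.66 -0.47] w 0.011 gf 35.0
side (-0.0095, 0, -0.033) [303.1 185.5]
side (0.003, 0, -0.046) [304.8 186.4]
```

View pics/p5.png

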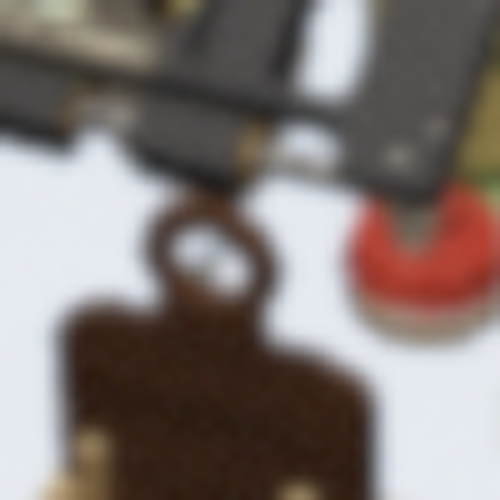

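Side view: the tip is visible inside the hole near crop (207,258), with the hole's centre at (214,248). I'll raise slowly until it takes the board's weight.

```bash
for i in 1; do python3 -m crank '[[[0,0,0],[0.14,0,-0.26],1],[[0,0,0],[0.14,0,-0.26],1],[[0,0,0],[0.14,0,-0.26],1],[[0,0,0],[0.14,0,-0.26],1],[[0,0,0],[0.14,0,-0.26],1],[[0,0,0],[0.1,0,-0.18],1],[[0,0,0],[0.1,0,-0.18],1],[[0,0,0],[0,0,0],1]]'; done
python3 - <<'E'
from h import *
from plant import r
print(hooknow());rel(-.003,.053)
c=r.capture("side");np.savez("side6.npz",**c);cv2.imwrite("pics/p6.png",cv2.resize(c["color"][150:230,275:345,::-1],None,fx=7,fy=7,interpolation=cv2.INTER_CUBIC))
E
```

```text
time_s: 12.25
tcp_pos: [0.5417, 0.022, 0.221]
eef_rot: [-179.8, -28.7, -5.3]
contact_force: [-0.1, 0.2, -1.8]
gripper_width: 0.0105
gripper_force: 35.0
[0.55060281 0.02120617 0.20121088]
t 12.25 at [0.5417 0.022  0.221 ] [-179.81  -28.73   -5.27] turn [-0.15 -0.   -0.06] | shift cm now [-0.3   0.5   0.31] after turn [-0.3   0.5   0.31]
  F [-0.15  0.22 -1.83] w 0.0105 gf 35.0
```

View pics/p6.png

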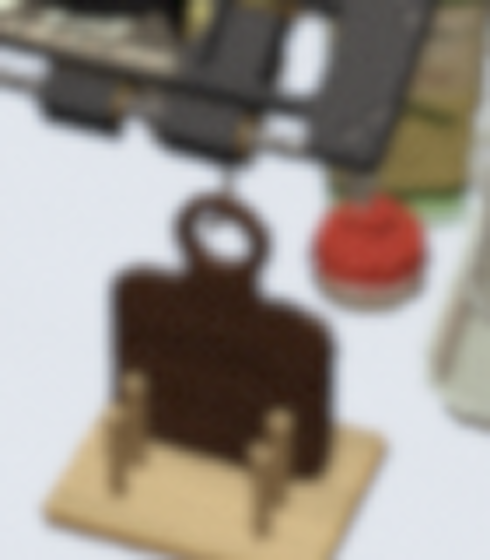

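The tip shows at the hole's upper left (crop 207,222) and the force drop of about 1.4 N is the board's weight. I'll lift it out.

```bash
python3 -m crank '[[[0,0,0],[0.2,0,-0.35],1],[[0,0,0],[0.24,0,-0.44],1],[[0,0,0],[0.29,0,-0.53],1],[[0,0,0],[0.29,0,-0.53],1],[[0,0,0],[0.29,0,-0.53],1],[[0,0,0],[0.29,0,-0.53],1],[[0,0,0],[0.29,0,-0.53],1],[[0,0,0],[0.29,0,-0.53],1]]'
python3 -m crank '[[[0,0,0],[0.29,0,-0.53],1],[[0,0,0],[0.29,0,-0.53],1],[[0,0,0],[0.29,0,-0.53],1],[[0,0,0],[0.29,0,-0.53],1],[[0,0,0],[0.29,0,-0.53],1],[[0,0,0],[0.29,0,-0.53],1],[[0,0,0],[0.29,0,-0.53],1],[[0,0,0],[0.29,0,-0.53],1]]'
python3 -m crank '[[[0,0,0],[0.29,0,-0.53],1],[[0,0,0],[0.29,0,-0.53],1],[[0,0,0],[0.29,0,-0.53],1],[[0,0,0],[0.29,0,-0.53],1],[[0,0,0],[0.24,0,-0.44],1],[[0,0,0],[0.19,0,-0.35],1],[[0,0,0],[0.1,0,-0.18],1],[[0,0,0],[0,0,0],1]]'
python3 - <<'E'
from h import *
from plant import r
print(hooknow());R=toolR(-2,28.73)
P=np.array([.5337,-.2692,.2478])+[-.0005,-.016,0]
delta(P+[0,0,.0095]+R.apply([0,0,-.1]),R)
c=r.capture("side");np.savez("side7.npz",**c);cv2.imwrite("pics/p7.png",cv2.resize(c["color"][100:240,240:400,::-1],None,fx=4,fy=4,interpolation=cv2.INTER_CUBIC))
E
```

```text
time_s: 13.1
tcp_pos: [0.5418, 0.0218, 0.2667]
eef_rot: [-179.8, -28.7, -5.3]
contact_force: [-1.0, 0.6, -1.7]
gripper_width: 0.0106
gripper_force: 35.0
time_s: 13.9
tcp_pos: [0.5417, 0.0216, 0.315]
eef_rot: [-179.8, -28.7, -5.3]
contact_force: [-0.0, -0.4, -2.7]
gripper_width: 0.0108
gripper_force: 35.0
time_s: 14.7
tcp_pos: [0.5418, 0.0216, 0.35]
eef_rot: [-179.8, -28.8, -5.3]
contact_force: [-0.1, -0.4, -3.2]
gripper_width: 0.0111
gripper_force: 35.0
[0.5506259  0.02082886 0.33023259]
t 14.7 at [0.5418 0.0216 0.35  ] [-179.8   -28.75   -5.28] turn [ 1.37 -0.03 -2.87] | shift cm now [-2.72 30.9  -1.03] after turn [-4.27 30.69 -1.77]
  F [-0.09 -0.44 -3.25] w 0.0111 gf 35.0
```

View pics/p7.png

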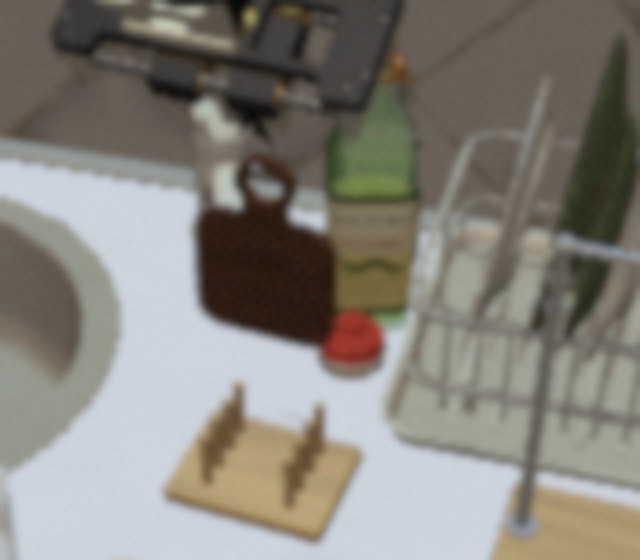

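The board hangs free on the hook above the stand (ring at crop (265,185)). Next, back toward the robot, then sideways in front of the bar.

```bash
python3 -m crank '[[[0.17,0,-0.36],[-0.3,0,-0.12],1],[[0.17,0,-0.36],[-0.6,0,-0.25],1],[[0.17,0,-0.36],[-0.7,0,-0.3],1],[[0.17,0,-0.36],[-0.8,0,-0.35],1],[[0.17,0,-0.36],[-0.8,0.2,-0.35],1],[[0.17,0,-0.36],[-0.6,0.4,-0.25],1],[[0.17,0,-0.36],[-0.4,0.6,-0.18],1],[[0.17,0,-0.36],[-0.2,0.8,-0.1],1]]'
python3 -m crank '[[[0,0,0],[0,1,0],1],[[0,0,0],[0,1.2,0],1],[[0,0,0],[0,1.4,0],1],[[0,0,0],[0,1.5,0],1],[[0,0,0],[0,1.5,0],1],[[0,0,0],[0,1.5,0],1],[[0,0,0],[0,1.5,0],1],[[0,0,0],[0,1.5,0],1]]'
python3 -m crank '[[[0,0,0],[0,1.5,0],1],[[0,0,0],[0,1.5,0],1],[[0,0,0],[0,1.5,0],1],[[0,0,0],[0,1.5,0],1],[[0,0,0],[0,1.5,0],1],[[0,0,0],[0,1.5,0],1],[[0,0,0],[0,1.5,0],1],[[0,0,0],[0,1.5,0],1]]'
python3 -m crank '[[[0,0,0],[0,1.3,0],1],[[0,0,0],[0,1.1,0],1],[[0,0,0],[0,0.9,0],1],[[0,0,0],[0,0.7,0],1],[[0,0,0],[0,0.5,0],1],[[0,0,0],[0,0.3,0],1],[[0,0,0],[0,0,0],1],[[0,0,0],[0,0,0],1]]'
python3 - <<'E'
from h import *
from plant import r
print(hooknow());R=toolR(-2,28.73)
P=np.array([.5337,-.2692,.2478])+[-.0005,-.016,0]
delta(P+[0,0,.0095]+R.apply([0,0,-.1]),R)
delta(P+[0,0,.0095],R)
E
```

```text
time_s: 15.55
tcp_pos: [0.4925, 0.0045, 0.3454]
eef_rot: [180.0, -28.8, -1.9]
contact_force: [0.7, 0.1, -2.6]
gripper_width: 0.0105
gripper_force: 35.0
time_s: 16.35
tcp_pos: [0.4888, -0.1071, 0.3454]
eef_rot: [180.0, -28.8, -2.0]
contact_force: [0.1, 0.3, -2.5]
gripper_width: 0.0112
gripper_force: 35.0
time_s: 17.15
tcp_pos: [0.4846, -0.227, 0.3455]
eef_rot: [179.9, -28.8, -2.0]
contact_force: [-0.2, 0.2, -2.1]
gripper_width: 0.0108
gripper_force: 35.0
time_s: 17.95
tcp_pos: [0.4833, -0.2739, 0.3454]
eef_rot: [180.0, -28.7, -2.0]
contact_force: [1.0, 0.0, -2.9]
gripper_width: 0.0109
gripper_force: 35.0
[ 0.49221622 -0.27424315  0.32559686]
t 17.95 at [ 0.4833 -0.2739  0.3454] [179.97 -28.74  -1.98] turn [ 0.02 -0.01  0.01] | shift cm now [0.17 0.95 0.14] after turn [0.17 0.95 0.14]
  F [ 0.99  0.04 -2.92] w 0.0109 gf 35.0
t 17.95 at [ 0.4833 -0.2739  0.3454] [179.97 -28.74  -1.98] turn [ 0.02 -0.01  0.01] | shift cm now [ 0.17  0.95 10.14] after turn [ 0.17  0.95 10.14]
  F [ 0.99  0.04 -2.92] w 0.0109 gf 35.0
```

```bash
python3 -m crank '[[[0,0,0],[0.1,0.45,0.1],1],[[0,0,0],[0.1,0.45,0],1],[[0,0,0],[0,0,0],1],[[0,0,0],[0,0,0],1],[[0,0,0],[0,0,0],1],[[0,0,0],[0,0,0],1],[[0,0,0],[0,0,0],1],[[0,0,0],[0,0,0],1]]'
python3 -m crank '[[[0,0,0],[0,0,0.4],1],[[0,0,0],[0,0,0.7],1],[[0,0,0],[0,0,0.8],1],[[0,0,0],[0,0,0.8],1],[[0,0,0],[0,0,0.8],1],[[0,0,0],[0,0,0.6],1],[[0,0,0],[0,0,0.4],1],[[0,0,0],[0,0,0],1]]'
python3 - <<'E'
from h import *
R=toolR(-2,28.73)
P=np.array([.5337,-.2692,.2478])+[-.0005,-.016,0]
delta(P+[0,0,.0095],R)
E
```

```text
time_s: 18.75
tcp_pos: [0.4853, -0.2831, 0.3455]
eef_rot: [180.0, -28.7, -2.0]
contact_force: [0.2, 0.1, -2.3]
gripper_width: 0.0105
gripper_force: 35.0
time_s: 19.55
tcp_pos: [0.507, -0.2838, 0.3052]
eef_rot: [180.0, -28.7, -2.0]
contact_force: [0.4, 0.5, -2.6]
gripper_width: 0.0106
gripper_force: 35.0
t 19.55 at [ 0.507  -0.2838  0.3052] [179.99 -28.67  -1.99] turn [0.01 0.06 0.01] | shift cm now [0.01 0.05 5.46] after turn [0.   0.05 5.46]
  F [ 0.38  0.53 -2.62] w 0.0106 gf 35.0
```

```bash
python3 -m crank '[[[0,0,0],[0,0,0.5],1],[[0,0,0],[0,0,0.7],1],[[0,0,0],[0,0,0.7],1],[[0,0,0],[0,0,0.7],1],[[0,0,0],[0,0,0.7],1],[[0,0,0],[0,0,0.5],1],[[0,0,0],[0,0,0.3],1],[[0,0,0],[0,0,0],1]]'
python3 -m crank '[[[0,0,0],[0,0,0.3],1],[[0,0,0],[0,0,0.3],1],[[0,0,0],[0,0,0.3],1],[[0,0,0],[0,0,0.3],1],[[0,0,0],[0,0,0.15],1],[[0,0,0],[0,0,0],1],[[0,0,0],[0,0,0],1]]'
python3 - <<'E'
from h import *
R=toolR(-2,28.73)
P=np.array([.5337,-.2692,.2478])+[-.0005,-.016,0]
delta(P+[0,0,.0095],R);delta(P,R)
E
```

```text
time_s: 20.35
tcp_pos: [0.5266, -0.2846, 0.2695]
eef_rot: [180.0, -28.7, -2.0]
contact_force: [-0.6, 0.5, -2.4]
gripper_width: 0.0107
gripper_force: 35.0
time_s: 21.05
tcp_pos: [0.5331, -0.2849, 0.2582]
eef_rot: [180.0, -28.7, -2.0]
contact_force: [0.3, -0.1, -2.9]
gripper_width: 0.0109
gripper_force: 35.0
t 21.05 at [ 0.5331 -0.2849  0.2582] [179.96 -28.74  -1.99] turn [ 0.03 -0.01  0.01] | shift cm now [-0.04  0.03  0.08] after turn [-0.04  0.03  0.08]
  F [ 0.34 -0.1  -2.95] w 0.0109 gf 35.0
t 21.05 at [ 0.5331 -0.2849  0.2582] [179.96 -28.74  -1.99] turn [ 0.03 -0.01  0.01] | shift cm now [-0.49  0.03  0.92] after turn [-0.49  0.03  0.92]
  F [ 0.34 -0.1  -2.95] w 0.0109 gf 35.0
```

```bash
python3 -m crank '[[[0,0,0],[-0.07,0,0.13],1],[[0,0,0],[-0.07,0,0.13],1],[[0,0,0],[-0.07,0,0.13],1],[[0,0,0],[-0.07,0,0.13],1],[[0,0,0],[-0.07,0,0.13],1],[[0,0,0],[-0.07,0,0.13],1],[[0,0,0],[-0.03,0,0.06],1],[[0,0,0],[0,0,0],1]]'
python3 -m crank '[[[0,0,0],[-0.03,0,0.06],1],[[0,0,0],[-0.02,0,0.04],1],[[0,0,0],[0,0,0],1],[[0,0,0],[0,0,0],1],[[0,0,0],[0,0,0],1]]'
python3 - <<'E'
from h import *
R=toolR(-2,28.73)
P=np.array([.5337,-.2692,.2478])+[-.0005,-.016,0]
delta(P,R)
E
```

```text
time_s: 21.85
tcp_pos: [0.5332, -0.2848, 0.2485]
eef_rot: [180.0, -28.7, -2.0]
contact_force: [-0.3, -0.2, -3.6]
gripper_width: 0.0106
gripper_force: 35.0
time_s: 22.35
tcp_pos: [0.5333, -0.2849, 0.2477]
eef_rot: [180.0, -28.8, -2.0]
contact_force: [-0.4, 0.5, -2.0]
gripper_width: 0.0106
gripper_force: 35.0
t 22.35 at [ 0.5333 -0.2849  0.2477] [179.96 -28.76  -1.98] turn [ 0.03 -0.03  0.01] | shift cm now [-0.01  0.03 -0.01] after turn [-0.01  0.03 -0.01]
  F [-0.43  0.46 -2.02] w 0.0106 gf 35.0
```

```bash
for i in 1; do python3 -m crank '[[[0,0,0],[-0.025,0,0.045],1],[[0,0,0],[0,0,0],1],[[0,0,0],[0,0,0],1]]'; python3 -m crank '[[[0,0,0],[-0.025,0,0.045],1],[[0,0,0],[0,0,0],1],[[0,0,0],[0,0,0],1]]'; python3 -m crank '[[[0,0,0],[-0.025,0,0.045],1],[[0,0,0],[0,0,0],1],[[0,0,0],[0,0,0],1]]'; done
```

```text
time_s: 22.65
tcp_pos: [0.5335, -0.285, 0.2475]
eef_rot: [179.9, -28.8, -2.0]
contact_force: [-0.5, -1.0, 0.5]
gripper_width: 0.0105
gripper_force: 35.0
time_s: 22.95
tcp_pos: [0.5337, -0.285, 0.2473]
eef_rot: [179.9, -28.8, -2.0]
contact_force: [-1.5, 0.8, 2.7]
gripper_width: 0.0106
gripper_force: 35.0
time_s: 23.25
tcp_pos: [0.5339, -0.2851, 0.2471]
eef_rot: [179.9, -28.9, -2.0]
contact_force: [-1.2, 1.9, 7.1]
gripper_width: 0.0108
gripper_force: 35.0
```

Seated on the bar. Ease off the preload, then open gradually.

```bash
python3 -m crank '[[[0,0,0],[0.05,0,-0.09],1],[[0,0,0],[0,0,0],1],[[0,0,0],[0,0,0],1]]' 5
python3 -m crank '[[[0,0,0],[0,0,0],1],[[0,0,0],[0,0,0],0.7],[[0,0,0],[0,0,0],0.6],[[0,0,0],[0,0,0],0.4],[[0,0,0],[0,0,0],0.2],[[0,0,0],[0,0,0],0],[[0,0,0],[0,0,0],-0.3],[[0,0,0],[0,0,0],-0.6]]'
python3 -m crank '[[[0,0,0],[0,0,0],-1],[[0,0,0],[0,0,0],-1],[[0,0,0],[0,0,0],-1],[[0,0,0],[0,0,0],-1],[[0,0,0],[0,0,0],-1],[[0,0,0],[0,0,0],-1],[[0,0,0],[0,0,0],-1],[[0,0,0],[0,0,0],-1]]'
```

```text
time_s: 23.55
tcp_pos: [0.5334, -0.2849, 0.2472]
eef_rot: [180.0, -28.8, -2.0]
contact_force: [0.6, 0.4, 2.6]
gripper_width: 0.0107
gripper_force: 5.0
time_s: 24.35
tcp_pos: [0.5332, -0.2849, 0.247]
eef_rot: [180.0, -28.7, -2.0]
contact_force: [-0.3, -0.1, 0.0]
gripper_width: 0.0523
gripper_force: 0.0
time_s: 25.15
tcp_pos: [0.5332, -0.2849, 0.2471]
eef_rot: [180.0, -28.7, -2.0]
contact_force: [-1.1, -0.7, -0.3]
gripper_width: 0.0876
gripper_force: 0.0
```

```bash
python3 -m crank '[[[0,0,0],[0,0,-0.7],-1],[[0,0,0],[0,0,-1],-1],[[0,0,0],[0,0,-1.5],-1],[[0,0,0],[0,0,-1.5],-1],[[0,0,0],[0,0,-2],-1],[[0,0,0],[0,0,-2],-1],[[0,0,0],[0,0,-2],-1],[[0,0,0],[0,0,-2],-1]]'
python3 -m crank '[[[0,0,0],[-1,0,-2],-1],[[0,0,0],[-1,-3,-2],-1],[[0,0,0],[-1,-4,-1],-1],[[0,0,0],[0,-4,0],-1],[[0,0,0],[0,-4,0],-1],[[0,0,0],[0,-4,0],-1],[[0,0,0],[0,-4,0],-1],[[0,0,0],[0,-4,0],-1]]'
python3 -m crank '[[[0,0,0],[0,-4,0],-1],[[0,0,0],[0,-4,0],-1],[[0,0,0],[0,0,0],-1],[[0,0,0],[0,0,0],-1],[[0,0,0],[0,0,0],-1],[[0,0,0],[0,0,0],-1],[[0,0,0],[0,0,0],-1],[[0,0,0],[0,0,0],-1]]'
cat > chk.py <<'E'
from h import *
from plant import r
for n,w in(("side",(385,160,475,255)),("top",(355,165,440,200))):
    c=r.capture(n);x0,y0,x1,y1=w;k=c["color"][y0:y1,x0:x1].astype(int);W=pts(c)[y0:y1,x0:x1]
    m=(k.max(-1)<75)&(abs(W[...,0]-.545)<.05)&(W[...,2]>.02)&(W[...,2]<.28)
    q=W[m];P=q[q[:,2]<.2];v,u=np.nonzero(m)
    print(n,len(P),P.mean(0).round(4),P.min(0).round(3),P.max(0).round(3),"px",(u.mean()+x0).round(2),(v.mean()+y0).round(2))
    B=P[P[:,2]<.14]
    if len(B)>50: print(" normal",np.linalg.svd(B-B.mean(0),full_matrices=False)[2][2].round(3))
    print(np.round(r.get_state()["time_s"],2))
E
python3 chk.py
```

```text
time_s: 25.95
tcp_pos: [0.4713, -0.2827, 0.3603]
eef_rot: [179.9, -28.8, -2.0]
contact_force: [-0.1, -0.3, 0.3]
gripper_width: 0.0875
gripper_force: 0.0
time_s: 26.75
tcp_pos: [0.4304, -0.0103, 0.3891]
eef_rot: [-179.9, -28.9, -2.1]
contact_force: [0.5, 0.5, -1.0]
gripper_width: 0.0875
gripper_force: 0.0
time_s: 27.55
tcp_pos: [0.4342, 0.068, 0.3878]
eef_rot: [180.0, -28.8, -2.1]
contact_force: [0.2, -0.4, -0.0]
gripper_width: 0.0876
gripper_force: 0.0chk.py:7: RuntimeWarning: Mean of empty slice.
  print(n,len(P),P.mean(0).round(4),P.min(0).round(3),P.max(0).round(3),"px",(u.mean()+x0).round(2),(v.mean()+y0).round(2))
  ret = um.true_divide(
Traceback (most recent call last):
  File "chk.py", line 7, in <module>
    print(n,len(P),P.mean(0).round(4),P.min(0).round(3),P.max(0).round(3),"px",(u.mean()+x0).round(2),(v.mean()+y0).round(2))
                                      ~~~~~^^^
ValueError: zero-size array to reduction operation minimum which has no identity
```

Run:
```python
from h import *
from plant import r
for n,st in(("side",4),("top",4)):
    c=r.capture(n);np.savez(n+"9.npz",**c);W=pts(c);k=c["color"].max(-1)
    m=(W[...,0]>.44)&(W[...,0]<.64)&(W[...,1]<-.15)&(W[...,1]>-.45)&(W[...,2]>.025)&(W[...,2]<.3)&(k<90)
    q=W[m];print(n,m.sum(),(q.min(0).round(3),q.max(0).round(3),np.median(q,0).round(3)) if len(q) else "")
    v,u=np.nonzero(m)
    if len(u):print(u.min(),u.max(),v.min(),v.max())
    print(W[170:260:10,385:460:10,0].round(2) if n=="side" else k[165:205:3,360:430:4])
```

```text
side 0 
[[nan nan nan nan nan nan nan nan]
 [nan nan nan nan nan nan nan nan]
 [nan nan nan nan nan nan nan nan]
 [nan nan nan nan nan nan nan nan]
 [nan nan nan nan nan nan nan nan]
 [nan nan nan nan nan nan nan nan]
 [nan nan nan nan nan nan nan nan]
 [nan nan nan nan nan nan nan nan]
 [nan nan nan nan nan nan nan nan]]
top 590 (array([ 0.525, -0.415,  0.03 ]), array([ 0.639, -0.15 ,  0.285]), array([ 0.543, -0.282,  0.13 ]))
349 452 152 190
[[114 131 122 124 125 128 125 125 126 123 121 139 117 122 118 119 115 114]
 [166 120 121 118 125 125 126 131 136 137 138 137 131 133 132 142 142 132]
 [165  62 166 165 166 166 164 165 164 166  46 131 156 151 149 149 131 134]
 [ 90 112 136 135 135 137 137 138 111 107  23 139 151 143 153 163 166 165]
 [ 58 128 130 133 135 104  99 107  45  57  33  64 136 135 137 138 140 142]
 [ 56 141 139 137 105  33  28  41  28  40  36  46  70 115 136 134 132 133]
 [ 75 137 138 139  28  22  29  22  26  15  23  24  22 118 136 136 136 137]
 [125 134 131 133 120  94  56  43  27  25  22  24  63 142 140 141 141 129]
 [121 137 137 136 134 134 133 133 131 131 124 124 131 131 132 131 122  66]
 [137 136 136 134 134 134 131 133 132 135 133 134 133 135 133 133 136 128]
 [138 136 134 132 133 133 132 132 131 131 132 132 134 134 136 137 138 138]
 [138 139 139 138 138 139 138 138 138 136 133 135 132 133 132 131 129 127]
 [131 137 138 134 136 134 132 132 133 133 133 134 133 135 136 135 136 137]
 [166 164 166 168 155 155 148 145 142 127 133 122 120 114 125 136 140 139]]
```

```bash
for k in 1; do python3 -m crank '[[[0,0,0],[0,-4,0],-1],[[0,0,0],[0,-4,0],-1],[[0,0,0],[0,-4,0],-1],[[0,0,0],[0,-4,0],-1],[[0,0,0],[0,-4,0],-1],[[0,0,0],[0,-4,0],-1],[[0,0,0],[0,-4,0],-1],[[0,0,0],[0,-4,0],-1]]'; python3 -m crank '[[[0,0,0],[0,0,0],-1],[[0,0,0],[0,0,0],-1],[[0,0,0],[0,0,0],-1],[[0,0,0],[0,0,0],-1],[[0,0,0],[0,0,0],-1],[[0,0,0],[0,0,0],-1],[[0,0,0],[0,0,0],-1],[[0,0,0],[0,0,0],-1]]';done
cat > chk.py <<'E'
from h import *
from plant import r
for i in range(6):
  for n in("side","top"):
    c=r.capture(n);W=pts(c);k=c["color"].max(-1)
    m=(abs(W[...,0]-.545)<.045)&(W[...,1]<-.2)&(W[...,1]>-.36)&(W[...,2]>.025)&(W[...,2]<.2)&(k<90)
    q=W[m]
    if not len(q): print(n,0);continue
    v,u=np.nonzero(m);B=q[q[:,2]<.145]
    print(n,len(q),q.min(0).round(3),q.max(0).round(3),"px",u.mean().round(2),v.mean().round(2),"n",np.linalg.svd(B-B.mean(0),full_matrices=False)[2][2].round(3))
print(r.get_state()["time_s"])
E
python3 chk.py
```

```text
time_s: 28.5
tcp_pos: [0.4453, 0.3904, 0.3872]
eef_rot: [179.9, -28.7, -2.0]
contact_force: [0.4, -0.0, -1.1]
gripper_width: 0.0874
gripper_force: 0.0
time_s: 29.3
tcp_pos: [0.4453, 0.3885, 0.3877]
eef_rot: [180.0, -28.7, -2.0]
contact_force: [-0.8, 1.0, -0.1]
gripper_width: 0.0876
gripper_force: 0.0
side 1089 [ 0.533 -0.337  0.047] [ 0.554 -0.236  0.198] px 410.04 217.09 n [-0.997  0.075 -0.003]
top 343 [ 0.538 -0.337  0.047] [ 0.551 -0.233  0.199] px 393.54 181.69 n [-0.997  0.079  0.001]
side 1087 [ 0.532 -0.337  0.047] [ 0.555 -0.236  0.197] px 410.02 217.03 n [-0.997  0.077 -0.001]
top 342 [ 0.537 -0.338  0.043] [ 0.551 -0.233  0.2  ] px 393.53 181.71 n [-0.997  0.076  0.002]
side 1092 [ 0.532 -0.337  0.048] [ 0.556 -0.236  0.199] px 410.01 217.03 n [-0.997  0.08  -0.004]
top 343 [ 0.538 -0.337  0.047] [ 0.55  -0.233  0.199] px 393.56 181.7 n [-0.997  0.079  0.004]
side 1084 [ 0.533 -0.337  0.048] [ 0.554 -0.236  0.199] px 410.04 217.05 n [-0.997  0.078 -0.003]
top 343 [ 0.537 -0.338  0.043] [ 0.551 -0.232  0.2  ] px 393.58 181.67 n [-0.997  0.077 -0.004]
side 1090 [ 0.532 -0.337  0.047] [ 0.555 -0.236  0.198] px 410.01 217.04 n [-0.997  0.078 -0.004]
top 339 [ 0.538 -0.337  0.048] [ 0.551 -0.233  0.2  ] px 393.55 181.71 n [-0.997  0.076  0.007]
side 1086 [ 0.531 -0.337  0.048] [ 0.555 -0.236  0.199] px 410.02 217.03 n [-0.997  0.08  -0.004]
top 341 [ 0.538 -0.337  0.045] [ 0.55  -0.233  0.199] px 393.66 181.7 n [-0.997  0.077  0.005]
29.9
```

The board hangs still, with its lower edge at z≈0.047 and its top at 0.199, which matches the hung geometry. I'm handing in.

```bash
python3 -c "
from plant import r
print(r.close_job())"
```

```text
the job is handed in; nothing more can be done
None
```

The S-hook is back on the rail's bar with the oiled board hanging free and at rest on it. The gripper never held the board, the tumbler, cup and lemon stayed clear of the arm's path (I did not re-check them), and the job was handed in at about 30 s.

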